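# Pack the blue stand kit into its caddy

## Task

Pack the blue kit into the grey caddy: stand the blue-capped bottle, the blue boss head and the blue funnel (stem up) upright in the bays, each centred on the board that shows its own outline, the boss head turned so that its thumbscrews lie along the drawn bar (either way round). Their red twins belong to another kit: leave them standing where they are.

Things in the scene. Friction and masses are not known exactly. Their poses are not given: they have to be found in the camera images.
- blue_bottle_mid (a point): Sample bottle, white, standing upright, with a blue screw cap: body 34 mm across, cap 38 mm across and 18 mm tall (its top 18 mm), 72 mm tall in all. Point: on its axis, half-way up (36 mm over its foot); z up the axis. 70 g.
- blue_boss_mid (a point): Boss head (the clamping block of a lab stand), standing upright: blue block 30 x 30 mm, 50 mm tall, with a black spot on top and a steel thumbscrew on each of two opposite sides (+x and -x), together 70 mm long along x, the screw heads 18 mm across and 25 mm up. The plain faces (+y and -y, 30 mm apart) are free to grip. Point: its centre, half-way up (25 mm); z up. 150 g.
- blue_funnel_mid (a point): Plastic funnel, blue, standing mouth down, stem up: mouth 60 mm across, cone narrowing to the stem at 45 mm height, straight stem 12 mm across from 45 mm to the top at 85 mm. Point: on its axis, half-way up (42.5 mm over its foot); z up the axis. 50 g.
- red_bottle_mid (a point): Look-alike that stays where it is. Sample bottle, white, standing upright, with a red screw cap: body 34 mm across, cap 38 mm across and 18 mm tall (its top 18 mm), 72 mm tall in all. Point: on its axis, half-way up (36 mm over its foot); z up the axis. 70 g.
- red_boss_mid (a point): Look-alike that stays where it is. Boss head (the clamping block of a lab stand), standing upright: red block 30 x 30 mm, 50 mm tall, with a black spot on top and a steel thumbscrew on each of two opposite sides (+x and -x), together 70 mm long along x, the screw heads 18 mm across and 25 mm up. The plain faces (+y and -y, 30 mm apart) are free to grip. Point: its centre, half-way up (25 mm); z up. 150 g.
- red_funnel_mid (a point): Look-alike that stays where it is. Plastic funnel, red, standing mouth down, stem up: mouth 60 mm across, cone narrowing to the stem at 45 mm height, straight stem 12 mm across from 45 mm to the top at 85 mm. Point: on its axis, half-way up (42.5 mm over its foot); z up the axis. 50 g.
- board_bottle_top (a point): White board 88 x 88 mm lying flat in one bay of the caddy, fixed, with a black solid disc 38 mm across (the bottle's outline). Point: centre of the board's top face, which lies 7 mm above the table; x along the caddy's length, y across it, z up. Which bay it lies in varies.
- board_boss_top (a point): White board 88 x 88 mm lying flat in one bay of the caddy, fixed, with a black 30 mm square with a bar through it ending in a short crossbar on each side, 70 mm long along x (the boss head's outline with its thumbscrews). Point: centre of the board's top face, which lies 7 mm above the table; x along the caddy's length, y across it, z up. Which bay it lies in varies.
- board_funnel_top (a point): White board 88 x 88 mm lying flat in one bay of the caddy, fixed, with a black ring 60 mm outside and 42 mm inside diameter, white in the middle (the outline of the funnel's mouth). Point: centre of the board's top face, which lies 7 mm above the table; x along the caddy's length, y across it, z up. Which bay it lies in varies.
- caddy: Shallow open grey caddy, fixed to the table, 292 mm long (its x) x 104 mm wide (its y), outer walls 4 mm thick and 20 mm tall, floor 4 mm thick, split by two 4 mm dividers (19 mm tall) into three equal bays in a row, bay centres at x = -97, 0 and +97 mm; each bay holds one white outline board. Small blue bars on its end walls. Origin: centre of its underside, on the table.
There are look-alikes about, which are no part of the job. Leave any brown look-alike of the part that bears blue_boss_mid alone.

How it is judged (in metres and radians):
At the end, for the whole second after the job is handed in: Each blue item stands at rest on its own outline board: upright within 0.12 rad, axis within 15 mm of the board centre, height within 6 mm; boss head thumbscrews within 0.3 rad of the drawn bar, either way round; each red item upright and within 30 mm of its start (horizontal distance between blue_bottle_mid and board_bottle_top below 0.015 m and z of blue_bottle_mid in the frame of board_bottle_top between 0.03 and 0.042 m and angle between each of blue_bottle_mid, blue_boss_mid, blue_funnel_mid, red_bottle_mid, red_boss_mid, red_funnel_mid's own z axis and vertical below 0.12 rad and linear speed of each of blue_bottle, blue_boss, blue_funnel below 0.02 m/s and horizontal distance between blue_boss_mid and board_boss_top below 0.015 m and z of blue_boss_mid in the frame of board_boss_top between 0.019 and 0.031 m and horizontal distance between blue_funnel_mid and board_funnel_top below 0.015 m and z of blue_funnel_mid in the frame of board_funnel_top between 0.0365 and 0.0485 m and angle between the x axis of blue_boss_mid and the x axis of board_boss_top, either way round below 0.3 rad and distance of each of red_bottle_mid, red_boss_mid, red_funnel_mid from where it was at the start of the episode below 0.03 m); the robot touches nothing.
It fails at once if the red bottle is moved or knocked over (distance of red_bottle_mid from where it was at the start of the episode above 0.03 m or angle between red_bottle_mid's own z axis and vertical above 0.5 rad).
It fails at once if the red boss is moved or knocked over (distance of red_boss_mid from where it was at the start of the episode above 0.03 m or angle between red_boss_mid's own z axis and vertical above 0.5 rad).
It fails at once if the red funnel is moved or knocked over (distance of red_funnel_mid from where it was at the start of the episode above 0.03 m or angle between red_funnel_mid's own z axis and vertical above 0.5 rad).
It also fails if it takes over 83 s, if anything falls off the work surface, if the arm or the gripper's body presses on something with over 40 N, if the wrist force passes 120 N, or if a joint passes its speed limit or range.

## Robot

A 6-joint arm with a two-finger parallel gripper is mounted at the origin on the work surface. World frame = base frame: x ahead of the robot, y to its left, z up, the work surface at z = 0. Lengths are in mm, angles in degrees, forces in N, time in s.
With the tool pointing down it reaches from about 300 to 850 mm from the base axis. Payload 4.2 kg.
Tool frame: the origin (TCP) lies on the centre line of the jaws, within the pads' length; the fingertips stand 11 mm ahead of it and the grasp point (between the pads) lies 8 mm behind it; z points along the fingers, y is the direction in which the jaws open and shut (so a half turn about z gives the same grasp; the last joint's range is limited). The gripper opens to 91 mm and grips with 3 to 60 N. Pads are 32 mm wide; open, the fingers measure 118 mm over their backs; the gripper's body (76 mm by 178 mm) begins 60 mm behind the grasp point.
Start: joints at [-69.958, 18.312, 89.639, -0, 72.044, -1.146], TCP at [207.825, -536.144, 224.976] pointing down, gripper open.
Joint ranges: [-177.97, 177.97], [-48.28, 115.42], [12.27, 149.76], [-77.06, 257.06], [2.81, 150.46], [-146.56, 146.56]. Speed limits (degrees/s): [147.25, 147.25, 180, 180, 180, 180].

## Interface

Orientations are given as [roll, pitch, yaw] about the fixed x, y, z axes, in that order (R = Rz(yaw) Ry(pitch) Rx(roll)).
In Python, from workcell import env, grab_frame gives the robot as it stands. The module is installed in compiled form; this text tells all that it offers.
- The arm moves only by the tool arm_command, never from a script. Its argument "series" is one flat list of numbers, 6 for each row, row after row: the shift along the world's x, y, z each as a share of 400 mm, from -1 to 1, then the turn, a rotation vector about the world's x, y, z each as a share of 45 degrees, from -1 to 1. A call has 1 to 20 rows; each row shifts and turns the commanded pose from where the row before left it; what a row does not reach is not made up. A row lasts 1/12 s, in which the tool goes at most 41.7 mm and 7.16 degrees, less where a joint would pass 70% of its speed; a pose out of reach is approached as far as the arm can. A call with a number of a shift or a turn outside -1 to 1 is refused whole. A call with a gripper value outside its range is refused whole. "hand" is the opening, from 0 (shut) to 1 (fully open), set as the call begins (left out, the last holds). The fingers move at their own pace and stop on an object; "newtons" is the grip in N (left out, the last holds). Time passes only in rows, so rows that do not move let the fingers close. It gives the time, the measured TCP pose, the force and the opening at its end, in the units of the state.
- env.state(): the state, without advancing time (a new reading comes with each control period).
- grab_frame(name): name is "scene" or "top" or "wrist"; returns a dict with "frame" (420x560x3 uint8, red, green, blue), "intrinsics" (3x3 intrinsics, pixels), "R" (3x3) and "t" (3): a world point X has camera coordinates R X + t; the wrist camera has in their place "tool_from_camera" (4x4, takes a point from camera to tool coordinates, whose origin is the TCP and whose axes are the flange's). Camera axes: x right, y down, z forward; pixel columns grow to the right and rows downward; lengths in mm; the calibration is good to about 2 mm. A picture is of the moment at which its call begins: read the wrist's pose just before it. There is no depth.
- env.job_done(): hands the job in, once; it reports no verdict.
The state is a dict: "time_s": time; "qpos": joint angles; "qvel": joint speeds; "effort": joint torques, N m; "ee_pos": TCP position; "ee_rot": TCP orientation; "force": force on the tool from outside, world axes, zero at the start; "torque": the same for the moment, N m; "gripper_width": finger opening in mm.
Only numpy, scipy, OpenCV 4.12 (cv2) and the standard library are available. Lean on these libraries where they do the work, as an engineer would, in place of code of your own. Each camera call takes 0.05 s, during which the arm holds its last target.

## Working session

There is one attempt and no reset: what is moved stays moved. The work goes in short steps, Python scripts to look and compute and a tool call to move; the robot and the scene stay as the last step left them, time stands still between calls to the robot, and variables do not carry over. Pictures are saved under pics/ and viewed, and the job is handed in when it is done.

Besides the shell and the picture viewer there is one more tool, called by a JSON object that holds its "op" and its "data". arm_command: Moves the arm, as the interface text tells. Shift numbers are shares of 400 mm and turn numbers shares of 45 degrees, none past 1 either way. Its arguments: {"type":"object","properties":{"series":{"type":"array"},"hand":{"type":"number"},"newtons":{"type":"number"}},"required":["series"]}

```bash
mkdir -p pics
python3 - <<'E'
from workcell import env, grab_frame
import cv2
s=env.state();print(s)
for n in ["scene","top","wrist"]:
    f=grab_frame(n);cv2.imwrite(f"pics/{n}0.png",f["frame"][:,:,::-1])
    print(n,{k:v for k,v in f.items() if k!="frame"})
E
```

```text
{'time_s': 0.0, 'qpos': array([-6.99595144e+01,  1.83500916e+01,  8.97074409e+01, -6.41251550e-04,
        7.20438536e+01, -1.14632507e+00]), 'qvel': array([ 0.02532431, -0.05282866,  0.02038755, -0.01529184,  0.05041598,
       -0.0593512 ]), 'effort': array([ 1.31067907e-03, -4.12454760e+01, -2.31971633e+01,  7.29141897e-02,
        4.56155010e-02, -1.34737538e-04]), 'ee_pos': array([ 207.63372587, -535.66866538,  224.12879107]), 'ee_rot': array([-1.79898622e+02, -1.41876535e-03,  2.11870076e+01]), 'force': array([ 0.14833868, -0.40837547, -0.40050613]), 'torque': array([-0.00126377, -0.02460178,  0.01668791]), 'gripper_width': 91.01739783959776}
scene {'intrinsics': array([[491.16448772,   0.        , 271.77113279],
       [  0.        , 491.16448772, 212.99796513],
       [  0.        ,   0.        ,   1.        ]]), 'R': array([[-0.84366645,  0.53683022, -0.00634348],
       [ 0.45674262,  0.71149302, -0.53400736],
       [-0.28215795, -0.45342143, -0.84545603]]), 't': array([ 398.48661893, -199.79326837, 1269.04880694])}
top {'intrinsics': array([[430.33871857,   0.        , 27
[... 161 characters left out ...]
365816],
       [-0.9807674 ,  0.0045839 , -0.19512636],
       [ 0.19516969,  0.033406  , -0.9802004 ]]), 't': array([ 33.68645675, 481.71759354, 947.27166674])}
wrist {'intrinsics': array([[307.57193197,   0.        , 283.82257605],
       [  0.        , 307.57193197, 209.38954757],
       [  0.        ,   0.        ,   1.        ]]), 'tool_from_camera': array([[-5.31115729e-04, -9.66033256e-01, -2.58417231e-01,
         7.22257293e+01],
       [ 9.99999856e-01, -4.91794324e-04, -2.16804350e-04,
         7.52809502e-01],
       [ 8.23520845e-05, -2.58417309e-01,  9.66033378e-01,
        -1.60149564e+02],
       [ 0.00000000e+00,  0.00000000e+00,  0.00000000e+00,
         1.00000000e+00]])}
```

View pics/top0.png

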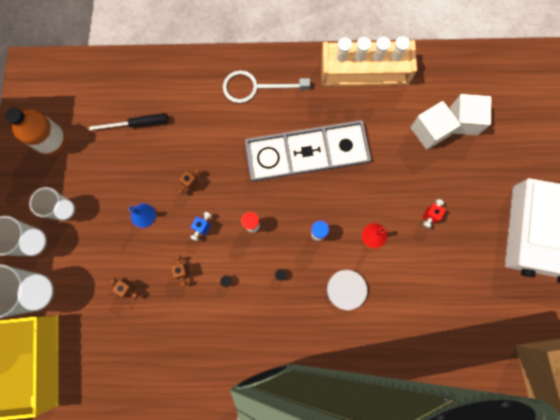

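View pics/scene0.png

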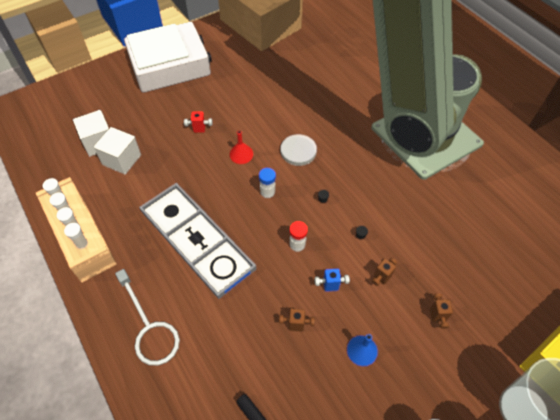

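View pics/wrist0.png

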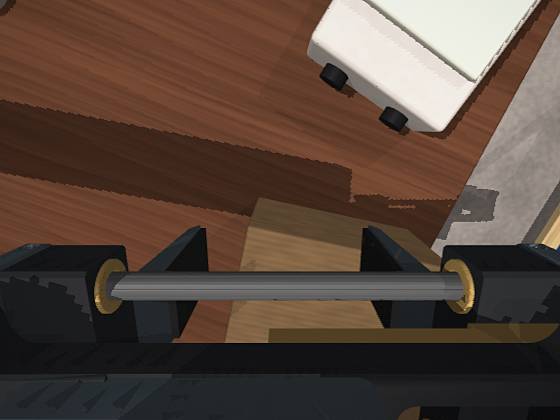

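The top image shows the blue funnel at (143,215), blue boss at (200,226) and blue bottle at (320,231). The boards are at (269,157) ring, (307,151) boss and (346,145) disc. The red twins are at (250,222), (435,212) and (375,236). Next I'll take zoomed crops and masks.

```bash
cat > h.py <<'E'
import numpy as np, cv2
from workcell import env, grab_frame
from scipy.optimize import least_squares
def proj(c,X):
    X=np.atleast_2d(X); q=X@c["R"].T+c["t"]; p=q@c["intrinsics"].T; return p[:,:2]/p[:,2:]
def ray(c,uv,z):
    d=c["R"].T@(np.linalg.inv(c["intrinsics"])@np.array([uv[0],uv[1],1.])); o=-c["R"].T@c["t"]
    return o+d*(z-o[2])/d[2]
def wristcam(f,s):
    from scipy.spatial.transform import Rotation as Ro
    T=np.eye(4);T[:3,:3]=Ro.from_euler('xyz',s["ee_rot"],degrees=True).as_matrix();T[:3,3]=s["ee_pos"]
    M=np.linalg.inv(T@f["tool_from_camera"]); return {"intrinsics":f["intrinsics"],"R":M[:3,:3],"t":M[:3,3]}
a=np.linspace(0,2*np.pi,40,endpoint=False)
def ring(r,z): return np.c_[r*np.cos(a),r*np.sin(a),0*a+z]
models={'bottle':np.r_[ring(19,72),ring(19,54)],'funnel':None,'boss':np.array([[x,y,z] for x in(-15,15) for y in(-15,15) for z in(0,50.)])}
fun=[np.r_[ring(30,0),ring(6,45)],np.r_[ring(6,45),ring(6,85)]]
def hullmask(c,parts,scale=8,sz=(560,420)):
    m=np.zeros((sz[1]*4,sz[0]*4),np.uint8)
    for P in parts:
        h=cv2.convexHull(((proj(c,P)+.5)*4-.5).astype(np.float32)).round().astype(np.int32); cv2.fillPoly(m,[h],255)
    return m
def cent(m):
    M=cv2.moments(m); return np.array([M['m10'],M['m01']])/M['m00'], M['m00']/255
def cmask(img,col,box):
    hsv=cv2.cvtColor(img,cv2.COLOR_RGB2HSV)
    if col=='blue': m=cv2.inRange(hsv,(105,110,40),(130,255,255))
    else: m=cv2.inRange(hsv,(0,200,100),(5,255,255))|cv2.inRange(hsv,(172,150,60),(180,255,255))
    k=np.zeros_like(m);x0,y0,x1,y1=box;k[y0:y1,x0:x1]=m[y0:y1,x0:x1];
    n,l,st,_=cv2.connectedComponentsWithStats(k); j=1+np.argmax(st[1:,4]); return np.where(l==j,255,0).astype(np.uint8)
E
python3 - <<'E'
from h import *
C={n:grab_frame(n) for n in("top","scene")}
import pickle;pickle.dump(C,open("c0.pkl","wb"))
t=C["top"]["frame"];s=C["scene"]["frame"]
def up(i,b,k): x0,y0,x1,y1=b;return cv2.resize(i[y0:y1,x0:x1],None,fx=k,fy=k,interpolation=cv2.INTER_CUBIC)[:,:,::-1]
cv2.imwrite("pics/a.png",np.vstack([up(t,(120,190,260,250),5),up(t,(230,115,380,185),5)[:, :700]]))
cv2.imwrite("pics/b.png",up(s,(240,150,400,370),2.7))
for n,b in {'bottle':((305,215,335,250),(250,160,285,205)),'boss':((185,205,220,245),(312,262,352,298)),'funnel':((120,195,165,235),(340,325,385,370))}.items():
    parts=fun if n=='funnel' else [models[n]]
    ms=[cent(cmask(C[c]["frame"],'blue',bb)) for c,bb in zip(C,b)]
    x0=ray(C["top"],ms[0][0],30)[:2]
    def res(p,yaw=0):
        r=[]
        for (c,m) in zip(C,ms):
            h,A=cent(hullmask(C[c],[P+[p[0],p[1],0] for P in parts])); r+=list((h+.5)/4-.5-m[0])
        return np.array(r)
    o=least_squares(res,x0,diff_step=.01); print(n,o.x.round(1),o.fun.round(2),[ (m[0].round(1),m[1]) for m in ms],[cent(hullmask(C[c],[P+[*o.x,0] for P in parts]))[1]/16 for c in C])
E
```

```text
bottle [437.7 -73.2] [ 0.16 -0.28  0.37 -0.12] [(array([320. , 229.1]), 239.0), (array([266.8, 175.8]), 221.0)] [249.9375, 255.5]
boss [453.1 204.7] [ 0.15 -0.33  0.24 -0.08] [(array([200.6, 225.5]), 210.0), (array([331.8, 279.5]), 306.0)] [262.9375, 406.625]
funnel [484.1 352.4] [ 0.38 -0.65  0.59 -0.08] [(array([142.5, 215.1]), 473.0), (array([361.9, 350.2]), 717.0)] [491.375, 752.25]
```

View pics/a.png

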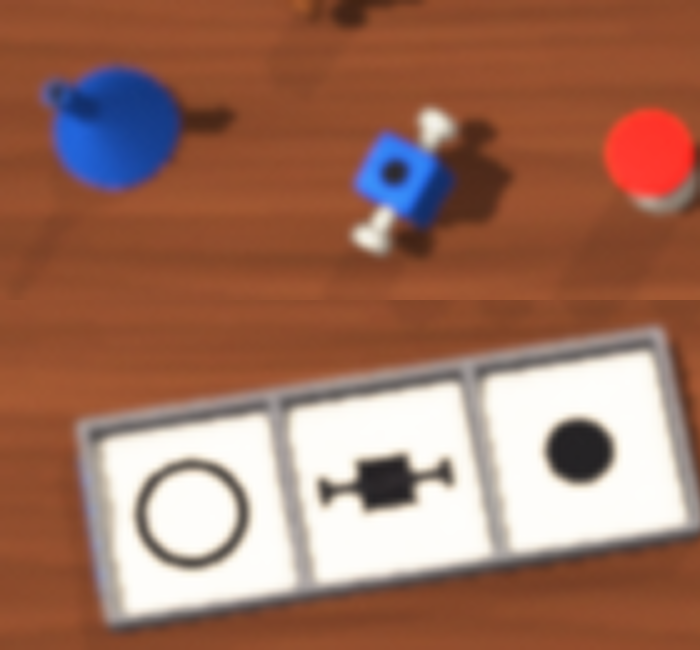

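View pics/b.png

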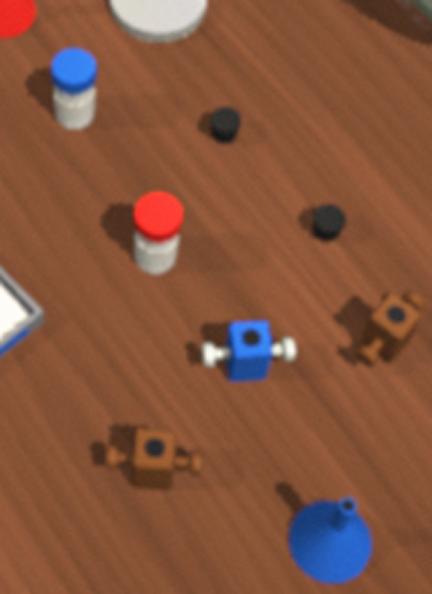

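The crops show the boss thumbscrews running between top pixels (207,215) and (194.5,237), and the drawn bar tilted slightly. Next I'll measure the boards and the boss yaw.

Run:
```python
from h import *
import pickle;C=pickle.load(open("c0.pkl","rb"))
boards={'bottle':((334,133,358,157),(158,202,184,222)),'boss':((292,141,324,163),(183,225,212,252)),'funnel':((255,144,283,171),(206,252,240,283))}
P={}
for n,b in boards.items():
  for c,bb in zip(C,b):
    g=cv2.cvtColor(C[c]["frame"],cv2.COLOR_RGB2GRAY).astype(float);x0,y0,x1,y1=bb
    w=np.clip(200-g[y0:y1,x0:x1],0,None); yy,xx=np.mgrid[y0:y1,x0:x1]
    u=np.array([(w*xx).sum(),(w*yy).sum()])/w.sum(); print(n,c,u.round(2),ray(C[c],u,7).round(1), g[y0:y1,x0:x1].max())
    P[n,c]=ray(C[c],u,7)
for c in C:
  d=P['bottle',c]-P['funnel',c];print(c,np.linalg.norm(d),np.degrees(np.arctan2(d[1],d[0])))
T=C["top"]
a=ray(T,(120+437/5,190+127/5),25);b=ray(T,(120+373/5,190+237/5),25);print(a,b,np.linalg.norm(a-b),np.degrees(np.arctan2(*(a-b)[1::-1])),(a+b)/2)
S=C["scene"]
a=ray(S,(240+289/2.7,150+349/2.7),25);b=ray(S,(240+210/2.7,150+354/2.7),25);print(a,b,np.linalg.norm(a-b),np.degrees(np.arctan2(*(a-b)[1::-1])),(a+b)/2)
# reds & others top
for uv in [(250,221),(374,236),(436,213),(189,180),(181,270),(281,274)]: print(uv,ray(T,uv,40).round(0))
```

```text
bottle top [345.44 144.72] [ 656.7 -143.9    7. ] 254.0
bottle scene [170.89 210.64] [ 658.6 -144.4    7. ] 253.0
boss top [306.62 151.03] [641.3 -47.9   7. ] 254.0
boss scene [196.4  238.14] [642.9 -47.3   7. ] 254.0
funnel top [268.04 157.73] [624.8  47.5   7. ] 254.0
funnel scene [223.28 267.76] [628.2  49.4   7. ] 254.0
top 194.00490576077345 -80.54352266421098
scene 196.24871829974225 -81.0874119957446
[476.95146928 190.20758264  25.        ] [424.37982031 218.82258341  25.        ] 59.85479549798296 -28.559664696626164 [450.66564479 204.51508303  25.        ]
[426.05918004 220.89549574  25.        ] [480.01488946 191.34776517  25.        ] 61.51655842768467 151.29359295187345 [453.03703475 206.12163045  25.        ]
(250, 221) [460.  87.  40.]
(374, 236) [ 424. -197.   40.]
(436, 213) [ 477. -341.   40.]
(189, 180) [560. 234.  40.]
(181, 270) [347. 244.  40.]
(281, 274) [338.  15.  40.]
```

{"op": "arm_command", "data": {"series": [0.017,0.034,-0.003,0,0,0.051,0.034,0.068,-0.006,0,0,0.102,0.034,0.068,-0.006,0,0,0.102,0.034,0.068,-0.006,0,0,0.102,0.034,0.068,-0.006,0,0,0.102,0.034,0.068,-0.006,0,0,0.102,0.034,0.068,-0.006,0,0,0.102,0.034,0.068,-0.006,0,0,0.102,0.034,0.068,-0.006,0,0,0.102,0.034,0.068,-0.006,0,0,0.102,0.034,0.068,-0.006,0,0,0.102,0.034,0.068,-0.006,0,0,0.102,0.034,0.068,-0.006,0,0,0.102,0.034,0.068,-0.006,0,0,0.102,0.034,0.068,-0.006,0,0,0.102,0.034,0.068,-0.006,0,0,0.102,0.034,0.068,-0.006,0,0,0.102,0.017,0.034,-0.003,0,0,0.051,0,0,0,0,0,0,0,0,0,0,0,0], "hand": 0.7, "newtons": 15}}

```text
time_s: 1.92
ee_pos: [439.0, -73.3, 184.0]
ee_rot: [-180.0, 0.0, 99.3]
force: [-0.6, -0.7, 0.1]
gripper_width: 63.6
```

Run:
```python
from h import *
s=env.state();f=grab_frame("wrist");print(s["ee_pos"],s["ee_rot"],s["time_s"],s["force"],s["gripper_width"])
c=wristcam(f,s);im=f["frame"].copy()
for p in proj(c,[[437.7,-73.2,72],[424,-197,0],[460,87,72]]): print(p); 
for p in proj(c,ring(19,72)+[437.7,-73.2,0]): cv2.circle(im,tuple(int(v) for v in p),1,(0,255,0),-1)
cv2.imwrite("pics/w1.png",im[:,:,::-1])
```

```text
[438.95948378 -73.3468252  184.01920323] [-1.79963413e+02  1.45327730e-02  9.92932841e+01] 1.9167 [-0.57194393 -0.67541918  0.06286013] 63.62168913591679
[282.99884215 208.06595861]
[256.3419527 286.7673478]
[343.75313602  17.68584323]
```

View pics/w1.png

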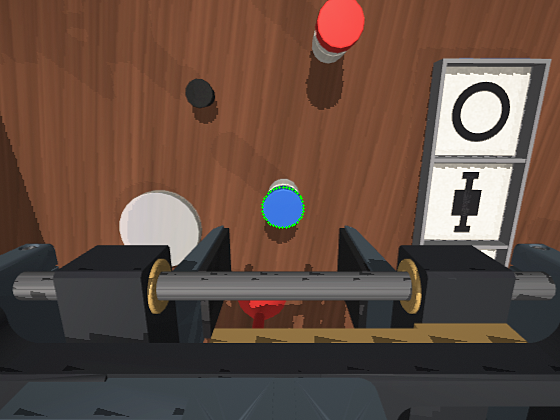

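The wrist view shows the blue cap at (283,208), matching the prediction. I'll descend and grip the cap.

{"op": "arm_command", "data": {"series": [-0.003,0,-0.02,0,0,0,0,0,-0.045,0,0,0,0,0,-0.045,0,0,0,0,0,-0.045,0,0,0,0,0,-0.045,0,0,0,0,0,-0.045,0,0,0,0,0,-0.045,0,0,0,0,0,-0.025,0,0,0,0,0,-0.01,0,0,0,0,0,0,0,0,0,0,0,0,0,0,0]}}

```text
time_s: 2.88
ee_pos: [437.8, -74.4, 54.4]
ee_rot: [180.0, 0.0, 99.1]
force: [0.0, -0.9, -0.9]
gripper_width: 63.5
```

{"op": "arm_command", "data": {"series": [0,0,0,0,0,0,0,0,0,0,0,0,0,0,0,0,0,0,0,0,0,0,0,0,0,0,0,0,0,0,0,0,0,0,0,0,0,0,0,0,0,0], "hand": 0.2, "newtons": 20}}

```text
time_s: 3.47
ee_pos: [438.1, -73.8, 54.6]
ee_rot: [180.0, 0.0, 99.2]
force: [0.1, -0.5, 4.5]
gripper_width: 37.7
```

{"op": "arm_command", "data": {"series": [0,0,0.02,0,0,0,0,0,0.045,0,0,0,0,0,0.045,0,0,0,0,0,0.045,0,0,0,0.0125,-0.005,0,0,0,0,0.0475,-0.015,0,0,0,0,0.0475,-0.015,0,0,0,0,0.0475,-0.015,0,0,0,0,0.0475,-0.015,0,0,0,0,0.0475,-0.015,0,0,0,0,0.0475,-0.015,0,0,0,0,0.0475,-0.015,0,0,0,0,0.0475,-0.015,0,0,0,0,0.0475,-0.015,0,0,0,0,0.0475,-0.015,0,0,0,0,0.0475,-0.015,0,0,0,0,0.0125,-0.005,0,0,0,0,0,0,0,0,0,0,0,0,0,0,0,0]}}

```text
time_s: 5.05
ee_pos: [655.8, -143.5, 115.0]
ee_rot: [-179.9, -0.1, 99.2]
force: [-0.3, 1.5, -1.7]
gripper_width: 37.7
```

Run:
```python
from h import *
s=env.state();f=grab_frame("wrist");print(s["ee_pos"],s["ee_rot"],s["time_s"],s["force"],s["gripper_width"])
c=wristcam(f,s);im=f["frame"].copy()
for n,b,col in [('bot',[657.5,-144],0),('boss',[642,-47.6],0),('fun',[626.5,48.3],0)]:
    p=proj(c,[[*b,7]])[0];print(n,p);cv2.circle(im,tuple(int(v) for v in p),2,(255,0,0),-1)
    if n=='fun':
      for p in proj(c,ring(30,7)+[*b,0]): cv2.circle(im,tuple(int(v) for v in p),1,(0,255,0),-1)
cv2.imwrite("pics/w2.png",im[:,:,::-1])
```

```text
[ 655.75369043 -143.48229605  115.00796941] [-1.79855441e+02 -6.67818653e-02  9.92159666e+01] 5.05 [-0.28500936  1.51371759 -1.69610539] 37.68109621565036
bot [286.37534858 210.57863942]
boss [286.73534457  95.86959277]
fun [287.06502991 -43.33168552]
```

View pics/w2.png

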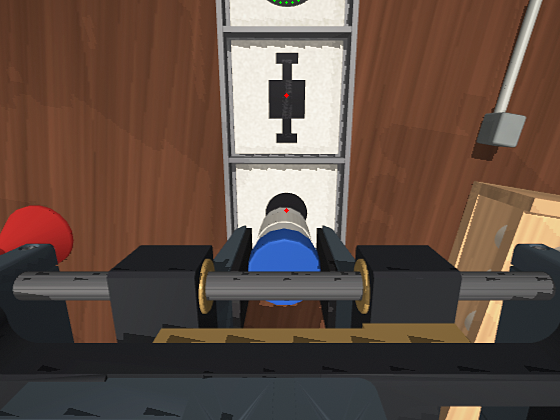

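The held bottle and board discs line up: the predicted boss centre lands on the drawn square at (287,96). Lowering now.

{"op": "arm_command", "data": {"series": [0.004,0,-0.02,0,0,0,0,0,-0.035,0,0,0,0,0,-0.035,0,0,0,0,0,-0.025,0,0,0,0,0,-0.013,0,0,0,0,0,-0.005,0,0,0,0,0,0,0,0,0,0,0,0,0,0,0]}}

```text
time_s: 5.77
ee_pos: [658.8, -143.8, 63.6]
ee_rot: [179.9, 0.0, 99.2]
force: [-0.2, 0.3, -0.7]
gripper_width: 37.3
```

{"op": "arm_command", "data": {"series": [0,0,-0.003,0,0,0,0,0,-0.003,0,0,0,0,0,0,0,0,0]}}

```text
time_s: 6.02
ee_pos: [659.1, -143.9, 61.7]
ee_rot: [179.9, 0.0, 99.2]
force: [-0.1, -0.3, 2.6]
gripper_width: 37.6
```

{"op": "arm_command", "data": {"series": [0,0,0,0,0,0,0,0,0,0,0,0,0,0,0,0,0,0,0,0,0,0,0,0,0,0,0,0,0,0], "hand": 0.65}}

```text
time_s: 6.43
ee_pos: [658.3, -143.7, 60.4]
ee_rot: [-180.0, -0.0, 99.2]
force: [-0.5, 0.2, -0.2]
gripper_width: 59.3
```

{"op": "arm_command", "data": {"series": [0,0,0.02,0,0,0,0,0,0.06,0,0,0,0,0,0.06,0,0,0,0,0,0.06,0,0,0,0,0,0.06,0,0,0,-0.0215,0.036,0,0,0,0.048,-0.043,0.0725,0,0,0,0.097,-0.043,0.0725,0,0,0,0.097,-0.043,0.0725,0,0,0,0.097,-0.043,0.0725,0,0,0,0.097,-0.043,0.0725,0,0,0,0.097,-0.043,0.0725,0,0,0,0.097,-0.043,0.0725,0,0,0,0.097,-0.043,0.0725,0,0,0,0.097,-0.043,0.0725,0,0,0,0.097,-0.043,0.0725,0,0,0,0.097,-0.043,0.0725,0,0,0,0.097,-0.0215,0.036,0,0,0,0.048,0,0,0,0,0,0,0,0,0,0,0,0]}}

```text
time_s: 8.1
ee_pos: [452.0, 204.6, 165.2]
ee_rot: [180.0, 0.1, 151.6]
force: [0.4, -0.4, -0.3]
gripper_width: 59.1
```

Run:
```python
from h import *
s=env.state();f=grab_frame("wrist");print(s["ee_pos"],s["ee_rot"],s["time_s"],s["force"],s["gripper_width"])
c=wristcam(f,s);im=f["frame"].copy();cv2.imwrite("pics/w3raw.png",im[:,:,::-1])
from math import *
y=radians(-28.6);Rz=np.array([[cos(y),-sin(y),0],[sin(y),cos(y),0],[0,0,1]])
Q=np.array([[15,15,50],[15,-15,50],[-15,-15,50],[-15,15,50],[35,0,25],[-35,0,25],[0,0,50]])@Rz.T+[452.5,205,0]
for p in proj(c,Q): cv2.circle(im,tuple(int(v) for v in p),2,(0,255,0),-1)
cv2.imwrite("pics/w3.png",im[:,:,::-1])
t=grab_frame("top")["frame"];x=cv2.resize(t[110:260,120:400],None,fx=2.8,fy=2.8,interpolation=cv2.INTER_CUBIC);cv2.imwrite("pics/t3.png",x[:,:,::-1])
```

```text
[452.00278628 204.55067892 165.20539319] [1.79963630e+02 6.39579148e-02 1.51637853e+02] 8.1 [ 0.38539798 -0.43102245 -0.27648238] 59.11972611807235
```

View pics/w3.png

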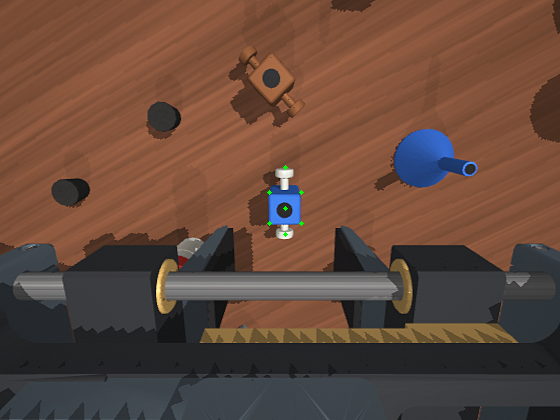

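View pics/t3.png

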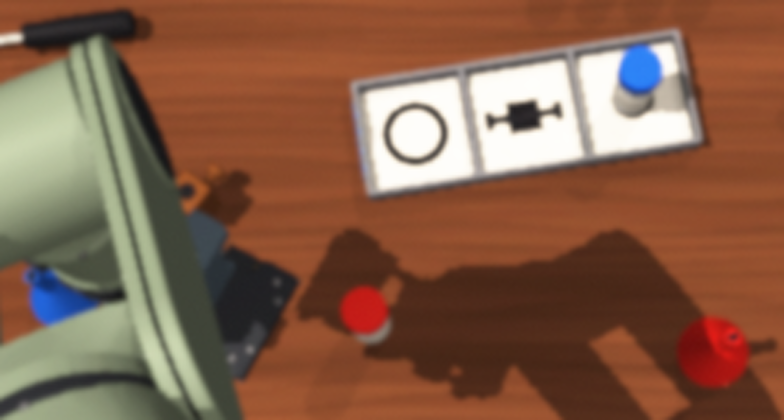

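The bottle stands upright on its disc. The boss matches the overlay within a pixel, at (285,209). Descending on it.

{"op": "arm_command", "data": {"series": [0,0,-0.02,0,0,0,0,0,-0.05,0,0,0,0,0,-0.05,0,0,0,0,0,-0.05,0,0,0,0,0,-0.05,0,0,0,0,0,-0.05,0,0,0,0,0,-0.05,0,0,0,0,0,-0.02,0,0,0,0,0,-0.0125,0,0,0,0,0,0,0,0,0,0,0,0,0,0,0]}}

```text
time_s: 9.12
ee_pos: [452.7, 203.9, 24.0]
ee_rot: [180.0, 0.0, 151.5]
force: [-0.6, -0.7, 0.1]
gripper_width: 59.2
```

{"op": "arm_command", "data": {"series": [0,0,0,0,0,0,0,0,0,0,0,0,0,0,0,0,0,0,0,0,0,0,0,0,0,0,0,0,0,0,0,0,0,0,0,0,0,0,0,0,0,0], "hand": 0.15, "newtons": 30}}

```text
time_s: 9.7
ee_pos: [452.3, 204.2, 24.0]
ee_rot: [180.0, 0.0, 151.6]
force: [-0.7, -0.8, 4.3]
gripper_width: 30.1
```

{"op": "arm_command", "data": {"series": [0,0,0.02,0,0,0,0,0,0.06,0,0,0,0,0,0.06,0,0,0,0,0,0.06,0,0,0,0.0215,-0.0287,0,0,0,-0.053,0.0432,-0.0573,0,0,0,-0.1056,0.0432,-0.0573,0,0,0,-0.1056,0.0432,-0.0573,0,0,0,-0.1056,0.0432,-0.0573,0,0,0,-0.1056,0.0432,-0.0573,0,0,0,-0.1056,0.0432,-0.0573,0,0,0,-0.1056,0.0432,-0.0573,0,0,0,-0.1056,0.0432,-0.0573,0,0,0,-0.1056,0.0432,-0.0573,0,0,0,-0.1056,0.0432,-0.0573,0,0,0,-0.1056,0.0215,-0.0287,0,0,0,-0.053,0,0,0,0,0,0,0,0,0,0,0,0]}}

```text
time_s: 11.2
ee_pos: [641.3, -48.1, 103.1]
ee_rot: [-179.9, -0.1, 99.3]
force: [-1.4, -0.3, -1.3]
gripper_width: 29.8
```

Run:
```python
from h import *
s=env.state();f=grab_frame("wrist");print(s["ee_pos"],s["ee_rot"],s["time_s"],s["force"],s["gripper_width"])
cv2.imwrite("pics/w4.png",f["frame"][:,:,::-1])
```

```text
[641.33612486 -48.09637069 103.12318206] [-1.79904064e+02 -6.38928394e-02  9.92582707e+01] 11.2 [-1.40538877 -0.34609114 -1.27403186] 29.76770235782672
```

View pics/w4.png

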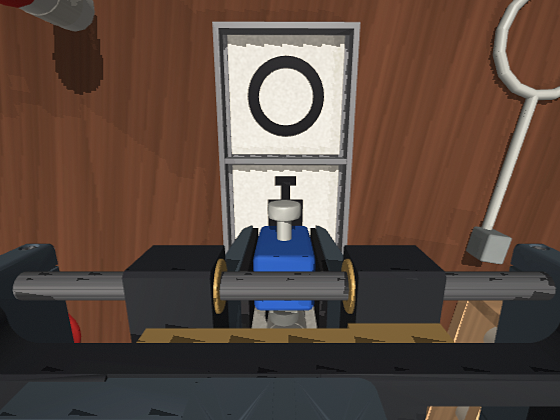

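The boss hangs aligned with the drawn bar, with its crossbar visible at (285,182). Lowering.

{"op": "arm_command", "data": {"series": [0,0,-0.02,0,0,0,0,0,-0.045,0,0,0,0,0,-0.045,0,0,0,0,0,-0.045,0,0,0,0,0,-0.015,0,0,0,0,0,-0.007,0,0,0,0,0,0,0,0,0,0,0,0,0,0,0,0,0,0,0,0,0]}}

```text
time_s: 12.0
ee_pos: [642.8, -48.0, 34.0]
ee_rot: [179.9, 0.0, 99.3]
force: [0.8, 1.0, -0.3]
gripper_width: 29.7
```

{"op": "arm_command", "data": {"series": [0,0,-0.003,0,0,0,0,0,-0.004,0,0,0,0,0,0,0,0,0,0,0,0,0,0,0]}}

```text
time_s: 12.33
ee_pos: [642.7, -48.2, 31.0]
ee_rot: [179.9, 0.0, 99.3]
force: [-0.6, 0.4, 4.8]
gripper_width: 29.9
```

{"op": "arm_command", "data": {"series": [0,0,0,0,0,0,0,0,0,0,0,0,0,0,0,0,0,0,0,0,0,0,0,0,0,0,0,0,0,0], "hand": 0.5}}

```text
time_s: 12.75
ee_pos: [641.9, -48.1, 29.7]
ee_rot: [-180.0, -0.0, 99.3]
force: [-0.6, -1.0, -0.8]
gripper_width: 45.4
```

{"op": "arm_command", "data": {"series": [0,0,0.02,0,0,0,0,0,0.06,0,0,0,0,0,0.09,0,0,0,0,0,0.09,0,0,0,0,0,0.09,0,0,0,-0.0165,0.0417,0,0,0,0,-0.033,0.0833,0,0,0,0,-0.033,0.0833,0,0,0,0,-0.033,0.0833,0,0,0,0,-0.033,0.0833,0,0,0,0,-0.033,0.0833,0,0,0,0,-0.033,0.0833,0,0,0,0,-0.033,0.0833,0,0,0,0,-0.033,0.0833,0,0,0,0,-0.033,0.0833,0,0,0,0,-0.033,0.0833,0,0,0,0,-0.033,0.0833,0,0,0,0,-0.0165,0.0417,0,0,0,0,0,0,0,0,0,0,0,0,0,0,0,0], "hand": 0.5}}

```text
time_s: 14.42
ee_pos: [483.2, 352.3, 170.3]
ee_rot: [180.0, 0.0, 99.4]
force: [0.6, -0.5, 0.1]
gripper_width: 45.4
```

Run:
```python
from h import *
s=env.state();f=grab_frame("wrist");print(s["ee_pos"],s["ee_rot"],s["time_s"],s["force"],s["gripper_width"])
c=wristcam(f,s);im=f["frame"].copy()
for p in proj(c,np.r_[ring(30,0),ring(6,85)]+[484.1,352.4,0]): cv2.circle(im,tuple(int(v) for v in p),1,(0,255,0),-1)
cv2.imwrite("pics/w5.png",im[:,:,::-1])
t=grab_frame("top")["frame"];x=cv2.resize(t[110:260,120:400],None,fx=2.8,fy=2.8,interpolation=cv2.INTER_CUBIC);cv2.imwrite("pics/t5.png",x[:,:,::-1])
```

```text
[483.21479387 352.33972746 170.30490364] [1.79974590e+02 2.68113469e-02 9.93895313e+01] 14.4167 [ 0.58454166 -0.51165204  0.12500965] 45.39448111836726
```

View pics/w5.png

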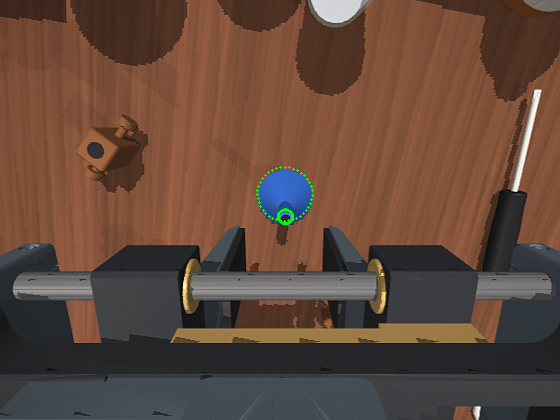

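View pics/t5.png

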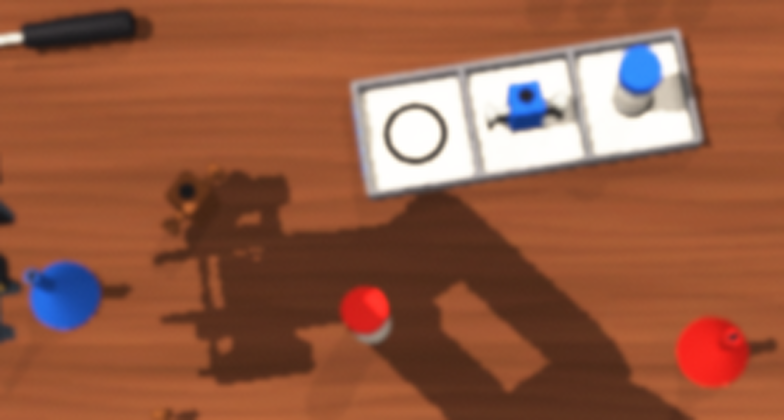

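The boss stands on its outline, aligned. The funnel stem at (285,216) fits the prediction. Descending on the stem.

{"op": "arm_command", "data": {"series": [0.002,0,-0.02,0,0,0,0,0,-0.045,0,0,0,0,0,-0.045,0,0,0,0,0,-0.045,0,0,0,0,0,-0.045,0,0,0,0,0,-0.045,0,0,0,0,0,-0.02,0,0,0,0,0,-0.011,0,0,0,0,0,0,0,0,0,0,0,0,0,0,0]}}

```text
time_s: 15.35
ee_pos: [485.1, 351.7, 60.1]
ee_rot: [179.9, -0.0, 99.2]
force: [0.2, -0.6, 0.8]
gripper_width: 45.4
```

{"op": "arm_command", "data": {"series": [0,0,0,0,0,0,0,0,0,0,0,0,0,0,0,0,0,0,0,0,0,0,0,0,0,0,0,0,0,0,0,0,0,0,0,0,0,0,0,0,0,0,0,0,0,0,0,0], "hand": 0, "newtons": 12}}

```text
time_s: 16.02
ee_pos: [484.5, 351.9, 59.8]
ee_rot: [180.0, -0.0, 99.3]
force: [-1.0, 0.6, 2.0]
gripper_width: 12.1
```

{"op": "arm_command", "data": {"series": [0,0,0.02,0,0,0,0,0,0.06,0,0,0,0,0,0.06,0,0,0,0,0,0.06,0,0,0,0.016,-0.0345,0,0,0,0,0.0323,-0.069,0,0,0,0,0.0323,-0.069,0,0,0,0,0.0323,-0.069,0,0,0,0,0.0323,-0.069,0,0,0,0,0.0323,-0.069,0,0,0,0,0.0323,-0.069,0,0,0,0,0.0323,-0.069,0,0,0,0,0.0323,-0.069,0,0,0,0,0.0323,-0.069,0,0,0,0,0.0323,-0.069,0,0,0,0,0.016,-0.0345,0,0,0,0,0,0,0,0,0,0,0,0,0,0,0,0]}}

```text
time_s: 17.52
ee_pos: [626.2, 48.1, 139.5]
ee_rot: [-180.0, -0.1, 99.2]
force: [-0.3, -0.4, -0.6]
gripper_width: 11.7
```

Run:
```python
from h import *
s=env.state();f=grab_frame("wrist");print(s["ee_pos"],s["ee_rot"],s["time_s"],s["force"],s["gripper_width"])
cv2.imwrite("pics/w6.png",f["frame"][:,:,::-1])
```

```text
[626.19085356  48.10616345 139.504388  ] [-1.79965887e+02 -5.18127090e-02  9.91727469e+01] 17.5167 [-0.29212083 -0.44048533 -0.62213082] 11.657912417628939
```

View pics/w6.png

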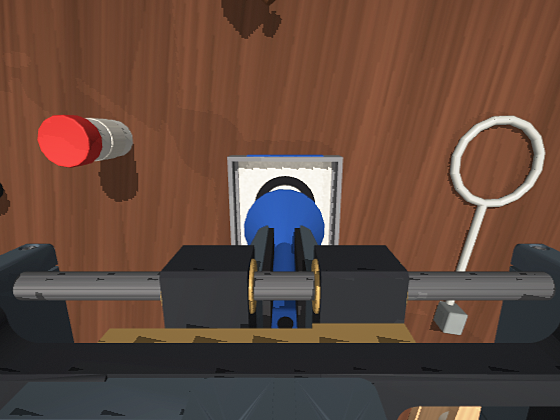

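The funnel is held straight over its ring. Lowering.

{"op": "arm_command", "data": {"series": [0,0,-0.02,0,0,0,0,0,-0.045,0,0,0,0,0,-0.045,0,0,0,0,0,-0.045,0,0,0,0,0,-0.015,0,0,0,0,0,-0.007,0,0,0,0,0,0,0,0,0,0,0,0,0,0,0,0,0,0,0,0,0]}}

```text
time_s: 18.32
ee_pos: [627.2, 48.5, 69.9]
ee_rot: [179.9, 0.0, 99.3]
force: [0.0, 0.0, -0.4]
gripper_width: 11.7
```

{"op": "arm_command", "data": {"series": [0,0,-0.004,0,0,0,0,0,-0.004,0,0,0,0,0,0,0,0,0,0,0,0,0,0,0]}}

```text
time_s: 18.65
ee_pos: [627.2, 48.2, 66.8]
ee_rot: [179.9, 0.0, 99.3]
force: [-0.9, -0.6, 6.1]
gripper_width: 11.7
```

{"op": "arm_command", "data": {"series": [0,0,0,0,0,0,0,0,0,0,0,0,0,0,0,0,0,0,0,0,0,0,0,0,0,0,0,0,0,0], "hand": 0.4}}

```text
time_s: 19.07
ee_pos: [626.3, 48.1, 65.3]
ee_rot: [-180.0, -0.0, 99.3]
force: [0.1, 0.2, 0.5]
gripper_width: 36.4
```

{"op": "arm_command", "data": {"series": [0,0,0.02,0,0,0,0,0,0.06,0,0,0,0,0,0.09,0,0,0,0,0,0.09,0,0,0,0,0,0.08,0,0,0,-0.04,0,0.02,0,0,0,-0.08,0,0,0,0,0,-0.08,0,0,0,0,0,-0.08,0,0,0,0,0,-0.08,0,0,0,0,0,-0.08,0,0,0,0,0,-0.04,0,0,0,0,0,0,0,0,0,0,0,0,0,0,0,0,0]}}

```text
time_s: 20.23
ee_pos: [434.6, 48.2, 210.6]
ee_rot: [179.8, 0.0, 99.3]
force: [-0.2, 1.2, 0.3]
gripper_width: 36.5
```

Run:
```python
from h import *
s=env.state();print(s["ee_pos"],s["time_s"],s["force"])
T=grab_frame("top");S=grab_frame("scene")
ti=T["frame"].copy();si=S["frame"].copy()
def up(i,b,k): x0,y0,x1,y1=b;return cv2.resize(i[y0:y1,x0:x1],None,fx=k,fy=k,interpolation=cv2.INTER_CUBIC)[:,:,::-1]
cv2.imwrite("pics/t7.png",np.vstack([up(ti,(230,110,390,185),5),up(si,(110,150,310,310),4)[:, :800]])[:1000])
cv2.imwrite("pics/t7a.png",up(ti,(120,100,460,260),2.3));cv2.imwrite("pics/t7b.png",up(si,(110,90,310,300),2.8))
for n,b,C0 in [('bottle',(330,115,365,160),(657.5,-144)),('boss',(290,130,322,165),(642.1,-47.6)),('funnel',(240,125,285,175),(626.5,48.3))]:
    parts=fun if n=='funnel' else [models[n]]
    for c,nm in((T,'top'),(S,'scene')):
        bb=b
        if nm=='scene':
            p=proj(S,[[*C0,40]])[0];bb=tuple(int(v) for v in (p[0]-24,p[1]-34,p[0]+24,p[1]+30))
        try:
            m=cent(cmask(c["frame"],'blue',bb)); o=least_squares(lambda q:(cent(hullmask(c,[P+[*q,7] for P in parts]))[0]+.5)/4-.5-m[0],C0,diff_step=.01)
            print(n,nm,(o.x-C0).round(1),m[1])
        except Exception as e: print(n,nm,e)
```

```text
[434.58248281  48.22009724 210.55837286] 20.2333 [-0.19766753  1.20767594  0.26143392]
bottle top [1.5 2.4] 204.0
bottle scene [2.7 0.4] 237.0
boss top [-0.9 -0.8] 184.0
boss scene [ 2.2 -4. ] 243.0
funnel top attempt to get argmax of an empty sequence
funnel scene [1.4 0.4] 507.0
```

View pics/t7a.png

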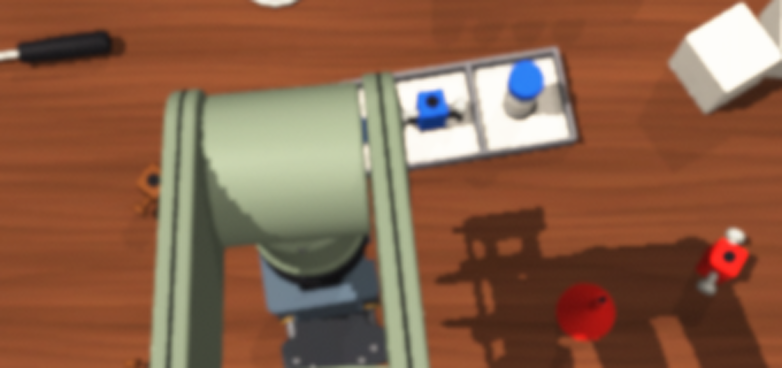

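View pics/t7b.png

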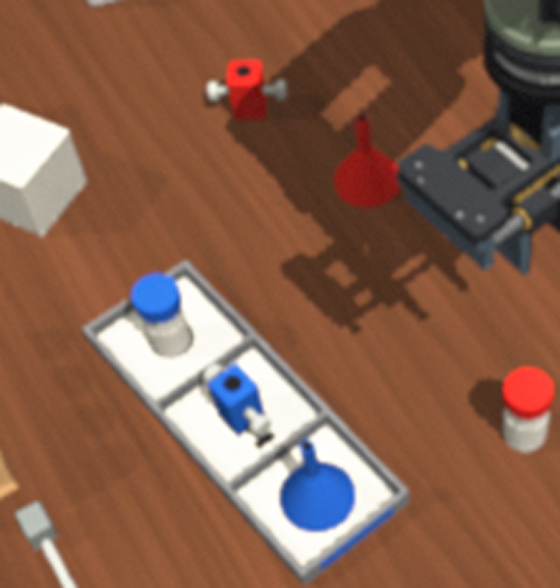

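All three stand upright and centred within about 5 mm, and the red twins are undisturbed. I'm handing in.

```bash
python3 -c "
from workcell import env
print(env.job_done())"
```

```text
the job is handed in; nothing more can be done
None
```

I placed the blue bottle, boss head and funnel upright on their own boards in the caddy and handed the job in at about 20 s; the hand-in gave no verdict.

- **Position:** my last camera checks put the bottle about 3 mm from its board centre, the boss 1–5 mm and the funnel about 1.5 mm. The limit is 15 mm. For the boss the two cameras disagreed: the top view said about 1 mm and the scene view about 4.6 mm.
- **Funnel:** the arm hid it in the final top view, so its check rests on the scene camera alone.
- **Boss angle:** I checked it by eye, and the thumbscrews lie along the drawn bar. The wrist was at 99.3° against a bar direction of about 99.2°.
- **Bystanders:** the red items appear upright and unmoved in the last images, and the arm did not go near the brown look-alikes. The gripper was held clear of everything at hand-in.

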